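# Lay out the yellow damper from the pit box

## Task

Pull open the top drawer of the red pit box, take out the damper with the yellow spring and leave the blue one in the drawer. Lower the yellow damper into the two V notches of the orange cradle so that it lies level in both, with one end collar outside each fork (either way round), and only then let go. Finish by pushing the drawer fully shut again, without disturbing the other things on the table.

Things in the scene. Friction and masses are not known exactly. Their poses are not given: they have to be found in the camera images.
- pitbox_drawer0 (a joint): Top drawer's opening in m: 0 = shut, 0.165 = fully out (stop). It slides along -x of drawer_in with about 1 N friction and light damping, and stays where left. May start ajar (up to 0.015). Two dampers lie in it one behind the other, 60 mm apart, roughly along y. With the drawer out 0.14 or more both can be lifted clear of the chest's top.
- pitbox_drawer0_handle (a point): Middle of the top drawer's handle: a level aluminium bar, 11 mm in diameter, 120 mm long along y of this frame, standing 35 mm off the drawer front on two posts near its ends. 32 mm below the chest's top, 136 mm above the table. Moves with the drawer; the drawer opens towards -x of this frame (roughly to the robot; yaw varies).
- drawer_in (a point): Centre of the top drawer's inner floor; moves with it, axes as the handle's. Inside 195 mm (x) by 258 mm (y); walls rise 28 mm above this floor, front panel 36 mm. The floor is 118 mm above the table and 50 mm below the top of the chest: red, fixed, three grey-fronted drawers, 240 mm deep (x), 300 mm wide (y), 168 mm high, its centre on this point when the drawer is shut.
- yellow_damper: Loose model-car damper with a YELLOW spring, the front or the rear one, on its side, 156 mm long. Origin at mid-length ON its centre line, x along it. From x = -52 to 52 mm a round coil 22 mm in diameter (grip here); from 52 to 64 mm at either end a hexagonal collar 26 mm across flats, which stops it rolling; then an eyelet. 0.1 kg. In the drawer its centre line is 13 mm above the drawer floor.
- blue_damper: Loose model-car damper with a BLUE spring, on its side, 156 mm long. Origin at mid-length ON its centre line, x along it. From x = -52 to 52 mm a round coil 22 mm in diameter (grip here); from 52 to 64 mm at either end a hexagonal collar 26 mm across flats, which stops it rolling; then an eyelet. 0.1 kg. In the drawer its centre line is 13 mm above the drawer floor.
- cradle: Damper cradle fixed to the table: dark base plate 120 (x) x 70 (y) x 10 mm with two orange V-notched forks, each 8 mm thick, at x = -36 and +36 mm (64 mm clear between them), 80 mm high. Origin: centre of its underside. V sides slope at 45 degrees; each V is 48 mm wide at the mouth, its bottom 55 mm above the table.
- cradle_seat (a point): On the cradle, 71 mm above the table: where the centre of the seated damper belongs; axes as the cradle's, x: the line along which the damper lies. Fork tops are 9 mm above this point. Seated, the round coil rests in both Vs and the collars are outside the forks, with 12 mm of play each way.
- tyre: Loose buggy wheel lying flat: black tyre with yellow rim, 82 mm across, 40 mm high. Origin: centre of its underside.
- driver: Loose screwdriver with a brass-coloured handle, lying on the table, 190 mm long, about 30 mm high. x axis points along it towards the tip.
- battery: Loose hard-case battery pack lying flat, black with blue label, 139 x 47 x 25 mm. Origin: centre of its underside, x along its length.
- spray_can: Loose upright silver spray can with a blue label, 58 mm across, 190 mm high. Origin: centre of its underside.
- paper_cup: Loose upright empty paper cup, 76 mm across the rim, 95 mm high, very light. Origin: centre of its underside.
Mind the look-alikes: they are no part of the job. Leave any turquoise look-alike of the cradle alone.

How it is judged:
On the way, in this order (a step that is already met when the one before it is completed fails the run):
1. the top drawer is pulled well open (more than 0.11 m) (value of joint pitbox_drawer0 above 0.11 m), for 0.2 s.
2. the yellow damper is down in both notches while the fingers still hold it (x of yellow_damper in the frame of cradle_seat between -0.016 and 0.016 m and y of yellow_damper in the frame of cradle_seat between -0.01 and 0.01 m and z of yellow_damper in the frame of cradle_seat between -0.006 and 0.012 m and contact force between the fingers and yellow_damper above 0.5 N), for 0.1 s.
At the end, for the whole second after the job is handed in: The yellow damper rests at the cradle seat, still: within 14 mm of its middle along the cradle, 6 mm sideways, 5 mm low to 6 mm high, along the cradle's x axis within 0.12 rad (either way round); the blue damper lies still on the floor of the top drawer; the top drawer is shut to within 6 mm (x of yellow_damper in the frame of cradle_seat between -0.014 and 0.014 m and y of yellow_damper in the frame of cradle_seat between -0.006 and 0.006 m and z of yellow_damper in the frame of cradle_seat between -0.005 and 0.006 m and angle between the x axis of yellow_damper and the x axis of cradle_seat, either way round below 0.12 rad and x of blue_damper in the frame of drawer_in between -0.095 and 0.095 m and y of blue_damper in the frame of drawer_in between -0.125 and 0.125 m and z of blue_damper in the frame of drawer_in between 0 and 0.03 m and value of joint pitbox_drawer0 below 0.006 m and linear speed of each of yellow_damper, blue_damper below 0.02 m/s); the robot touches nothing.
It fails at once if a bystander (tyre, driver, battery, spray can or paper cup) is pushed or carried more than 30 mm from where it stood (distance of any of tyre, driver, battery, spray_can, paper_cup from where it was at the start of the episode above 0.03 m).
It also fails if it takes over 67 s, if anything falls off the work surface, if the arm or the gripper's body presses on something with over 40 N, if the wrist force passes 120 N, or if a joint passes its speed limit or range.

## Robot

A 6-joint arm with a two-finger parallel gripper is mounted at the origin on the work surface. World frame = base frame: x ahead of the robot, y to its left, z up, the work surface at z = 0. Lengths are in m, angles in rad, forces in N, time in s.
With the tool pointing down it reaches from about 0.3 to 0.775 m from the base axis. Payload 14.6 kg.
Tool frame: the origin (TCP) lies at the very end of the fingers, on their centre line; the grasp point (between the pads) lies 19 mm behind it; z points along the fingers, y is the line along which they close (so a half turn about z gives the same grasp; the last joint's range is limited). The gripper opens to 94 mm and grips with 3 to 60 N. Pads are 16 mm wide; open, the fingers measure 119 mm over their backs; the gripper's body (75 mm by 177 mm) begins 78 mm behind the grasp point.
Start: joints at [1.198, 0.3, 1.521, -0, 1.321, -0.067], TCP at [0.166, 0.524, 0.205] pointing down, gripper open.
Joint ranges: [-3.03, 3.03], [-0.79, 2.21], [0.23, 2.52], [-1.04, 4.18], [0, 3.07], [-2.55, 2.55]. Speed limits (rad/s): [2.22, 2.22, 2.57, 3.14, 3.14, 3.14].

## Interface

Orientations are given as [roll, pitch, yaw] about the fixed x, y, z axes, in that order (R = Rz(yaw) Ry(pitch) Rx(roll)).
In Python, from station import ctrl gives the robot as it stands. The module is installed in compiled form; this text tells all that it offers.
- The arm moves only by the tool step_arm, never from a script. Its argument "deltas" is a list of rows, each an object with "dp": the shift along the tool's x, y, z scaled (see below), a list of three; "twist": the turn about the tool's z scaled (see below). In form: [{"dp": [tx, ty, tz], "twist": twist}, ...]. A call has 1 to 12 rows; each row shifts and turns the commanded pose from where the row before left it, along the tool's axes as they then stand; what a row does not reach is not made up. The controller multiplies each number of a shift by 0.04 m and each number of a turn by 4 degrees. A row lasts 1/10 s, in which the tool goes at most 50 mm and 8.59 degrees, less where a joint would pass 70% of its speed; a pose out of reach is approached as far as the arm can. A call with a number of a shift or a turn outside -1 to 1 is refused whole. A call with a gripper value outside its range is refused whole. "gripper" is the opening, from -1 (shut) to 1 (fully open), set as the call begins (left out, the last holds). The fingers move at their own pace and stop on an object; "squeeze" is the grip in N (left out, the last holds). Time passes only in rows, so rows that do not move let the fingers close. It gives the time, the measured TCP pose, the force, the opening and the grip force at its end, in the units of the state.
- ctrl.get_obs(): the state, without advancing time (a new reading comes with each control period).
- ctrl.camera(name): name is "scene" or "top" or "wrist"; returns (picture, depth): 420x560x3 uint8, red, green, blue; 420x560 float32, m along the optical axis (not along the pixel's ray), 0 where there is no reading.
- ctrl.get_calibration(name): a dict with "fx", "fy", "cx", "cy" (pixels), "distortion" ([k1, k2, p1, p2, k3] as OpenCV has them; the pictures are not rectified), "world_to_cam" (4x4, takes a point from world to camera coordinates); the wrist camera has in their place "hand_eye" (4x4, takes a point from camera to tool coordinates, whose origin is the TCP and whose axes are the flange's). Camera axes: x right, y down, z forward; pixel columns grow to the right and rows downward; lengths in m; the calibration is good to about 2 mm. A picture is of the moment at which its call begins: read the wrist's pose just before it. get_calibration takes no time and is no camera call.
- ctrl.hand_in(): hands the job in; it is judged then, once.
Trained networks look in the newest picture that a camera, given by its name, has taken for a name from the list of things; names that differ only in an ending like _2 or _b are one class to them, and where a whole thing is asked for, a point or a joint stands for the part that bears it (a point fixed in the world has none). Each returns a list of dicts, best first, with "conf" (0 to 1); they miss things now and then, are a little off and sometimes report something else, mostly with a low value. They report only what shows in the picture. A call takes as long as a camera call. They do not tell look-alikes from the thing itself.
- ctrl.spot_in(camera, label): "rect" ([left, top, right, bottom] as shares, 0 to 1, of the picture: columns of its width, rows of its height, round what is visible of it).
- ctrl.cut_out(camera, label): "pixels" (420x560 bool, what is visible of it) and "rect" ([left, top, right, bottom] as shares, 0 to 1, of the picture: columns of its width, rows of its height, round what is visible of it).
The state is a dict: "time_s": time; "qpos": joint angles; "joint_vel": joint speeds; "tau": joint torques, N m; "ee_pos": TCP position; "eef_rot": TCP orientation; "force": force on the tool from outside, world axes, zero at the start; "moment": the same for the moment, N m; "grip_width": finger opening in m; "grip_force": force on a finger pad.
Only numpy, scipy, OpenCV 4.12 (cv2) and the standard library are available. Lean on these libraries where they do the work, as an engineer would, in place of code of your own. Each camera call takes 0.05 s, during which the arm holds its last target. There are 200 camera calls.

## Working session

There is one attempt and no reset: what is moved stays moved. The work goes in short steps, Python scripts to look and compute and a tool call to move; the robot and the scene stay as the last step left them, time stands still between calls to the robot, and variables do not carry over. Pictures are saved under pics/ and viewed, at most 10 in all, crops included, and the job is handed in when it is done.

Besides the shell and the picture viewer there is one more tool, called after "Request:" as name([rows], argument=value, ...), one row to a line, values as JSON. step_arm: Moves the arm, as the interface text tells. Its arguments: {"type":"object","properties":{"deltas":{"type":"array"},"gripper":{"type":"number"},"squeeze":{"type":"number"}},"required":["deltas"]}

```bash
mkdir -p pics
cat > h.py <<'E'
import numpy as np, cv2
from station import ctrl
from scipy.spatial.transform import Rotation as R
def pose():
    o=ctrl.get_obs(); T=np.eye(4); T[:3,:3]=R.from_euler('xyz',o['eef_rot']).as_matrix(); T[:3,3]=o['ee_pos']; return T
def cloud(name):
    T=pose(); im,d=ctrl.camera(name); c=ctrl.get_calibration(name)
    K=np.array([[c['fx'],0,c['cx']],[0,c['fy'],c['cy']],[0,0,1.]])
    v,u=np.mgrid[0:420,0:560]
    n=cv2.undistortPoints(np.stack([u,v],-1).reshape(-1,1,2).astype(np.float64),K,np.array(c['distortion'])).reshape(420,560,2)
    P=np.concatenate([n*d[...,None],d[...,None]],-1)
    M=T@np.array(c['hand_eye']) if 'hand_eye' in c else np.linalg.inv(np.array(c['world_to_cam']))
    W=P@M[:3,:3].T+M[:3,3]; W[d==0]=np.nan
    return im,W,M
def save(im,f): cv2.imwrite('pics/'+f,im[...,::-1])
def rep(name,labels,W):
    for l in labels:
        for r in ctrl.cut_out(name,l)[:3]:
            p=W[r['pixels']]; p=p[~np.isnan(p[:,0])]
            if len(p)<5: continue
            print(name,l,round(r['conf'],2),np.round(np.array(r['rect'])*[560,420,560,420]).astype(int),'med',np.round(np.median(p,0),3),'lo',np.round(np.percentile(p,3,axis=0),3),'hi',np.round(np.percentile(p,97,axis=0),3))
E
python3 - <<'E'
from h import *
o=ctrl.get_obs(); print({k:np.round(v,3) for k,v in o.items()})
for n in ('scene','top'):
    im,W,M=cloud(n); save(im,n+'0.png'); print(n,np.round(M[:3,3],2)); np.save(n+'0.npy',W)
    rep(n,['pitbox_drawer0_handle','yellow_damper','blue_damper','cradle','tyre','driver','battery','spray_can','paper_cup','drawer_in'],W)
E
```

```text
{'time_s': np.float64(0.0), 'qpos': array([ 1.198,  0.301,  1.522, -0.   ,  1.321, -0.067]), 'joint_vel': array([-0.   , -0.001, -0.001, -0.002,  0.001, -0.001]), 'tau': array([-3.0000e-03, -5.3181e+01, -3.5273e+01,  7.1000e-02,  2.4000e-02,
       -0.0000e+00]), 'ee_pos': array([0.165, 0.524, 0.205]), 'eef_rot': array([-3.14 , -0.   ,  2.836]), 'force': array([ 0.075,  1.027, -0.181]), 'moment': array([ 0.043, -0.012, -0.04 ]), 'grip_force': np.float64(0.0), 'grip_width': np.float64(0.094)}
scene [ 1.   -0.59  1.08]
scene pitbox_drawer0_handle 0.81 [226 225 308 300] med [ 0.622 -0.176  0.154] lo [ 0.554 -0.316  0.   ] hi [ 0.645 -0.03   0.167]
scene blue_damper 0.44 [230 225 307 302] med [ 0.623 -0.184  0.154] lo [ 0.551 -0.317  0.001] hi [ 0.644 -0.039  0.168]
scene cradle 0.75 [272 125 297 159] med [0.308 0.346 0.01 ] lo [ 0.251  0.29  -0.002] hi [0.347 0.427 0.074]
scene cradle 0.72 [328 124 348 153] med [0.458 0.457 0.011] lo [0.413 0.417 0.001] hi [0.493 0.532 0.071]
scene cradle 0.59 [297 150 325 184] med [0.463 0.283 0.01 ] lo [0.423 0.237 0.004] hi [0.495 0.352 0.069]
scene 
[... 1326 characters left out ...]
004] hi [0.345 0.401 0.076]
top driver 0.55 [328 237 359 259] med [ 0.428 -0.159  0.023] lo [ 0.402 -0.202  0.001] hi [ 0.453 -0.12   0.028]
top battery 0.55 [423 228 464 271] med [ 0.421 -0.457  0.024] lo [ 0.37  -0.515  0.004] hi [ 0.473 -0.404  0.028]
top spray_can 0.79 [193 140 223 171] med [0.658 0.22  0.186] lo [0.639 0.202 0.03 ] hi [0.688 0.248 0.192]
top paper_cup 0.96 [436 206 466 232] med [ 0.521 -0.484  0.059] lo [ 0.488 -0.501  0.003] hi [ 0.552 -0.432  0.096]
top paper_cup 0.28 [171 215 214 248] med [0.457 0.295 0.01 ] lo [0.42  0.239 0.005] hi [0.495 0.345 0.075]
top drawer_in 0.79 [302 162 411 194] med [ 0.625 -0.17   0.148] lo [ 0.583 -0.303  0.114] hi [ 0.647 -0.035  0.157]
```

View pics/scene0.png

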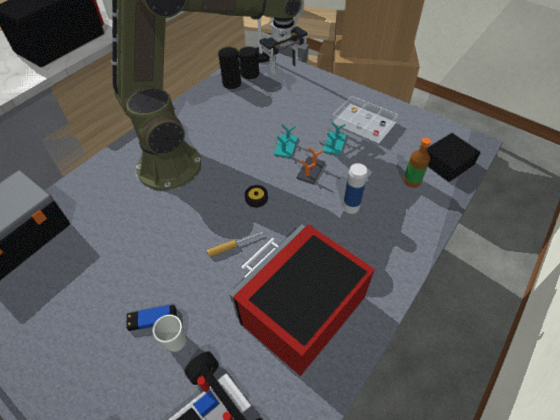

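View pics/top0.png

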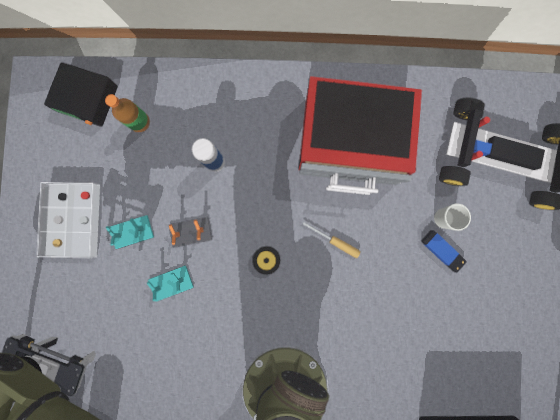

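The scene image shows the red chest around px (305,295) with its handle at (262,257), and the orange cradle at (311,168) between two turquoise look-alikes. The top image shows the orange cradle at (190,231), the handle at (352,186) and the driver at (332,240), close in front of the drawer.

Run:
```python
from h import *
for n in ('scene','top'):
    W=np.load(n+'0.npy'); im=cv2.imread('pics/%s0.png'%n)[...,::-1].astype(int)
    r,g,b=im[...,0],im[...,1],im[...,2]
    m=(abs(W[...,2]-.168)<.006)&(W[...,0]>.5)&(W[...,1]<.1)&(W[...,1]>-.45)
    m=cv2.morphologyEx(m.astype(np.uint8),cv2.MORPH_OPEN,np.ones((3,3)))>0
    p=W[m][:,:2]; box=cv2.minAreaRect((p*1000).astype(np.float32)); print(n,'chest',box,np.median(W[m][:,2]))
    print(np.round(cv2.boxPoints(box)))
    h=(W[...,2]>.11)&(W[...,2]<.15)&(W[...,0]>.5)&(W[...,0]<.62)&(W[...,1]<0.05)&(W[...,1]>-.35)&(im.min(-1)>120)
    q=W[h]; print('handle',len(q),cv2.minAreaRect((q[:,:2]*1000).astype(np.float32)),np.percentile(q[:,2],[5,50,95]))
    o=(r>130)&(r>1.5*g)&(g>b)&(W[...,0]<.6)&(W[...,1]>.2)&(W[...,1]<.4)&(W[...,2]>.015)
    q=W[o]; print('forks',len(q),np.round(q.min(0),3),np.round(q.max(0),3))
    lab=cv2.connectedComponentsWithStats(o.astype(np.uint8))
    for i in range(1,lab[0]):
        s=W[(lab[1]==i)]
        if len(s)>15: print(' fork',len(s),np.round(s.mean(0),3),cv2.minAreaRect((s[:,:2]*1000).astype(np.float32)))
    c=(abs(W[...,2]-.010)<.006)&(im.max(-1)<90)&(abs(W[...,0]-.457)<.06)&(abs(W[...,1]-.295)<.09)
    c=cv2.morphologyEx(c.astype(np.uint8),cv2.MORPH_OPEN,np.ones((2,2)))>0
    print('base',c.sum(),cv2.minAreaRect((W[c][:,:2]*1000).astype(np.float32)))
```

```text
scene chest ((753.8599853515625, -180.2850341796875), (302.9211730957031, 226.937744140625), 86.05314636230469) 0.16908436528406023
[[ 630. -324.]
 [ 857. -339.]
 [ 877.  -37.]
 [ 651.  -21.]]
handle 211 ((598.4323120117188, -168.37908935546875), (130.37335205078125, 34.020694732666016), 85.72102355957031) [0.13495687 0.13943106 0.14347388]
forks 101 [0.421 0.252 0.016] [0.49  0.338 0.08 ]
 fork 50 [0.448 0.329 0.057] ((447.3000793457031, 330.8984069824219), (53.25822448730469, 15.619501113891602), 14.170938491821289)
 fork 51 [0.464 0.259 0.057] ((464.9068603515625, 259.0475769042969), (49.68537902832031, 12.940603256225586), 20.590736389160156)
base 320 ((461.7904052734375, 294.91412353515625), (67.11056518554688, 120.54092407226562), 14.002849578857422)
top chest ((752.9288330078125, -179.05819702148438), (301.25732421875, 228.55218505859375), 85.39395904541016) 0.16869385641782986
[[ 627. -320.]
 [ 855. -338.]
 [ 879.  -38.]
 [ 651.  -20.]]
handle 357 ((598.2579345703125, -209.5878143310547), (216.10743713378906, 41.674842834472656), 88.34774780273438) [0.12094178 0.13919362 0.14513292]
forks 127 [0.424 0.254 0.021] [0.49  0.341 0.082]
 fork 59 [0.464 0.26  0.063] ((464.7700500488281, 260.38812255859375), (51.71332550048828, 8.793474197387695), 12.750755310058594)
 fork 68 [0.449 0.33  0.063] ((448.7889099121094, 331.3258361816406), (52.436946868896484, 9.0216646194458), 12.995096206665039)
base 62 ((454.22650146484375, 286.05169677734375), (63.615501403808594, 79.15314483642578), 11.06092643737793)
```

```bash
cat >> h.py <<'E'
def plan(tgt,yaw,vmax=.038):
    """print rows (rounded) from measured pose to tgt, yaw, tool down"""
    o=ctrl.get_obs(); p=np.array(o['ee_pos']); y=o['eef_rot'][2]
    d=np.array(tgt)-p; a=(yaw-y+np.pi)%(2*np.pi)-np.pi
    n=int(np.ceil(max(np.linalg.norm(d)/vmax,abs(np.degrees(a))/3.9)))
    rows=[]
    for i in range(n):
        M=R.from_euler('xyz',[np.pi,0,y]).as_matrix()
        k=n-i; t=round(-np.degrees(yaw-y+0 if abs(yaw-y)<np.pi else a*(k/n))/k/4,2)
        s=np.round(M.T@((np.array(tgt)-p)/k)/.04,2)
        rows.append('{"dp":[%g,%g,%g],"twist":%g}'%(*(s+0.),t)); p=p+M@s*.04; y-=np.radians(t*4)
    print('now',np.round(o['ee_pos'],4),np.round(o['eef_rot'],3),'end',np.round(p,4),round(y,3),n,'rows')
    for i in range(0,n,12): print('['+',\n'.join(rows[i:i+12])+']')
E
python3 -c "
from h import *
print(np.round(ctrl.get_calibration('wrist')['hand_eye'],3))
plan([.43,.25,.26],1.794)"
```

```text
[[ 0.001 -0.965 -0.262  0.075]
 [ 1.     0.001  0.001  0.   ]
 [-0.    -0.262  0.965 -0.178]
 [ 0.     0.     0.     1.   ]]
now [0.1656 0.5245 0.2055] [ 3.142 -0.     2.836] end [0.4299 0.2498 0.2599] 1.794 16 rows
[{"dp":[-0.52,-0.28,-0.09],"twist":0.93},
{"dp":[-0.54,-0.25,-0.08],"twist":0.93},
{"dp":[-0.56,-0.21,-0.09],"twist":0.93},
{"dp":[-0.57,-0.18,-0.08],"twist":0.93},
{"dp":[-0.58,-0.14,-0.09],"twist":0.93},
{"dp":[-0.59,-0.1,-0.08],"twist":0.93},
{"dp":[-0.59,-0.07,-0.09],"twist":0.93},
{"dp":[-0.59,-0.03,-0.08],"twist":0.93},
{"dp":[-0.6,0.01,-0.09],"twist":0.94},
{"dp":[-0.59,0.05,-0.08],"twist":0.93},
{"dp":[-0.59,0.09,-0.09],"twist":0.94},
{"dp":[-0.58,0.13,-0.08],"twist":0.93}]
[{"dp":[-0.57,0.17,-0.09],"twist":0.94},
{"dp":[-0.56,0.2,-0.08],"twist":0.93},
{"dp":[-0.55,0.24,-0.09],"twist":0.94},
{"dp":[-0.53,0.27,-0.08],"twist":0.93}]
```

Request:
step_arm([
  {"dp":[-0.52,-0.28,-0.09],"twist":0.93},
  {"dp":[-0.54,-0.25,-0.08],"twist":0.93},
  {"dp":[-0.56,-0.21,-0.09],"twist":0.93},
  {"dp":[-0.57,-0.18,-0.08],"twist":0.93},
  {"dp":[-0.58,-0.14,-0.09],"twist":0.93},
  {"dp":[-0.59,-0.1,-0.08],"twist":0.93},
  {"dp":[-0.59,-0.07,-0.09],"twist":0.93},
  {"dp":[-0.59,-0.03,-0.08],"twist":0.93},
  {"dp":[-0.6,0.01,-0.09],"twist":0.94},
  {"dp":[-0.59,0.05,-0.08],"twist":0.93},
  {"dp":[-0.59,0.09,-0.09],"twist":0.94},
  {"dp":[-0.58,0.13,-0.08],"twist":0.93},
])

```text
time_s: 2.3
ee_pos: [0.3644, 0.3179, 0.2465]
eef_rot: [3.141, -0.0, 2.053]
force: [-0.5, -0.2, -0.3]
grip_width: 0.0935
grip_force: 0.0
```

Request:
step_arm([
  {"dp":[-0.57,0.17,-0.09],"twist":0.94},
  {"dp":[-0.56,0.2,-0.08],"twist":0.93},
  {"dp":[-0.55,0.24,-0.09],"twist":0.94},
  {"dp":[-0.53,0.27,-0.08],"twist":0.93},
  {"dp":[0,0,0],"twist":0},
  {"dp":[0,0,0],"twist":0},
  {"dp":[0,0,0],"twist":0},
])

```text
time_s: 3.0
ee_pos: [0.4294, 0.2503, 0.2597]
eef_rot: [-3.141, -0.0, 1.796]
force: [-0.4, -1.2, -0.6]
grip_width: 0.0938
grip_force: 0.0
```

Run:
```python
from h import *
im,W,M=cloud('wrist'); save(im,'w0.png')
r,g,b=[im[...,i].astype(int) for i in range(3)]
o=(r>120)&(r>1.5*g)&(g>b)&(W[...,2]>.015)&(W[...,2]<.1)
q=W[o]; print(len(q),q[:,2].max())
lab=cv2.connectedComponentsWithStats(o.astype(np.uint8))
for i in range(1,lab[0]):
    s=W[lab[1]==i]
    if len(s)>80:
        t=s[s[:,2]>.074]
        print(len(s),np.round(s.mean(0),4),cv2.minAreaRect((s[:,:2]*1000).astype(np.float32)),'top',np.round(t.mean(0),4),cv2.minAreaRect((t[:,:2]*1000).astype(np.float32)))
plan([.585,-.168,.21],1.496)
```

```text
709 0.07941752148412168
263 [0.4444 0.3305 0.0678] ((449.1494140625, 331.3296813964844), (56.78009033203125, 7.0808844566345215), 12.786705017089844) top [0.4499 0.3317 0.0765] ((449.5087890625, 331.4525146484375), (55.77241897583008, 6.705802917480469), 12.9002103805542)
378 [0.4608 0.2618 0.0606] ((465.0966796875, 261.2480773925781), (55.74142837524414, 9.217029571533203), 13.496926307678223) top [0.4617 0.2606 0.0762] ((465.05914306640625, 261.09124755859375), (55.653438568115234, 8.087437629699707), 13.90019416809082)
now [0.4294 0.2504 0.2598] [-3.141 -0.     1.796] end [ 0.5848 -0.1681  0.2102] 1.496 12 rows
[{"dp":[-0.92,0.12,0.1],"twist":0.36},
{"dp":[-0.92,0.14,0.1],"twist":0.36},
{"dp":[-0.91,0.17,0.1],"twist":0.36},
{"dp":[-0.91,0.19,0.1],"twist":0.36},
{"dp":[-0.91,0.21,0.11],"twist":0.36},
{"dp":[-0.9,0.24,0.1],"twist":0.36},
{"dp":[-0.89,0.26,0.11],"twist":0.36},
{"dp":[-0.89,0.28,0.1],"twist":0.35},
{"dp":[-0.88,0.3,0.11],"twist":0.36},
{"dp":[-0.87,0.33,0.1],"twist":0.35},
{"dp":[-0.86,0.35,0.11],"twist":0.36},
{"dp":[-0.86,0.36,0.1],"twist":0.35}]
```

View pics/w0.png

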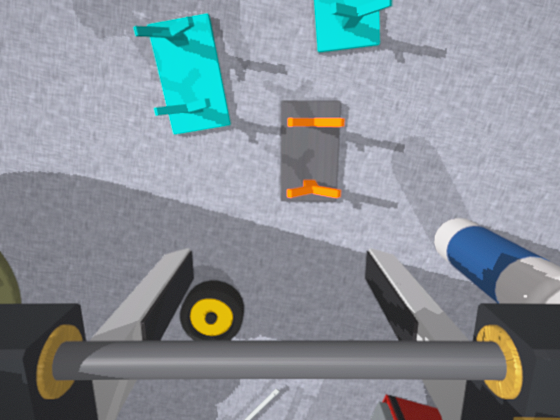

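The wrist image shows the orange forks at px (315,122) and (313,190); this agrees with the other cameras, giving cradle centre (0.457, 0.296) and yaw 1.79. Next is the handle.

Request:
step_arm([
  {"dp":[-0.92,0.12,0.1],"twist":0.36},
  {"dp":[-0.92,0.14,0.1],"twist":0.36},
  {"dp":[-0.91,0.17,0.1],"twist":0.36},
  {"dp":[-0.91,0.19,0.1],"twist":0.36},
  {"dp":[-0.91,0.21,0.11],"twist":0.36},
  {"dp":[-0.9,0.24,0.1],"twist":0.36},
  {"dp":[-0.89,0.26,0.11],"twist":0.36},
  {"dp":[-0.89,0.28,0.1],"twist":0.35},
  {"dp":[-0.88,0.3,0.11],"twist":0.36},
  {"dp":[-0.87,0.33,0.1],"twist":0.35},
  {"dp":[-0.86,0.35,0.11],"twist":0.36},
  {"dp":[-0.86,0.36,0.1],"twist":0.35},
], gripper=-0.2)

```text
time_s: 4.25
ee_pos: [0.5851, -0.1695, 0.21]
eef_rot: [-3.141, -0.0, 1.495]
force: [0.3, 0.2, 1.2]
grip_width: 0.0377
grip_force: 0.0
```

Request:
step_arm([
  {"dp":[0,0,0],"twist":0},
  {"dp":[0,0,0],"twist":0},
  {"dp":[0,0,0],"twist":0},
])

```text
time_s: 4.55
ee_pos: [0.5846, -0.1676, 0.2104]
eef_rot: [3.141, -0.0, 1.496]
force: [-0.1, -1.1, 0.4]
grip_width: 0.0375
grip_force: 0.0
```

Run:
```python
from h import *
im,W,M=cloud('wrist'); save(im,'w1.png')
th=-.075; ex=np.array([np.cos(th),np.sin(th)]); ey=np.array([-ex[1],ex[0]])
P=pose()[:3,3]; print(P)
L=np.stack([(W[...,:2]-P[:2])@ex,(W[...,:2]-P[:2])@ey,W[...,2]],-1)
m=(L[...,2]>.125)&(L[...,2]<.15)&(abs(L[...,0])<.035)&(abs(L[...,1])<.09)
q=L[m]; print(len(q)); 
for a in np.arange(-.07,.08,.01):
    s=q[abs(q[:,1]-a)<.005]
    if len(s)>5: print(round(a,3),len(s),np.round(np.percentile(s[:,0],[3,50,97]),4),np.round(s[:,2].max(),4))
```

```text
[ 0.58464244 -0.16758907  0.21063073]
3173
-0.06 116 [-0.0029  0.0026  0.0074] 0.1423
-0.05 430 [-0.0021  0.0119  0.0275] 0.142
-0.04 168 [-0.0028  0.0022  0.0072] 0.1417
-0.03 175 [-0.0028  0.0018  0.0072] 0.142
-0.02 184 [-0.0028  0.0025  0.0079] 0.1419
-0.01 191 [-0.0028  0.0025  0.0078] 0.1418
0.0 192 [-0.0028  0.0024  0.0077] 0.1425
0.01 194 [-0.0028  0.0024  0.0076] 0.1421
0.02 205 [-0.0027  0.0024  0.0075] 0.1427
0.03 207 [-0.0027  0.0023  0.0074] 0.1425
0.04 223 [-0.0027  0.0023  0.0081] 0.1422
0.05 566 [-0.002   0.0128  0.0336] 0.1424
0.06 305 [-0.0026  0.0043  0.0312] 0.1423
0.07 17 [-0.0002  0.0029  0.0054] 0.1392
```

View pics/w1.png

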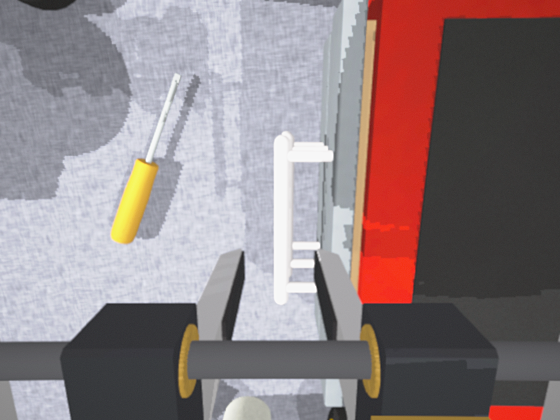

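The wrist image shows the bar at px (283,135–300), parallel to the fingers' plane and centred between them to about 2.5 mm; the drawer is slightly ajar. I'll go down and grip it.

Request:
step_arm([
  {"dp":[0,0.06,0.6],"twist":0},
  {"dp":[0,0,0.6],"twist":0},
  {"dp":[0,0,0.6],"twist":0},
  {"dp":[0,0,0.5],"twist":0},
  {"dp":[0,0,0],"twist":0},
  {"dp":[0,0,0],"twist":0},
])

```text
time_s: 5.2
ee_pos: [0.5873, -0.1684, 0.1193]
eef_rot: [3.141, 0.0, 1.496]
force: [-0.2, -0.1, 0.4]
grip_width: 0.0376
grip_force: 0.0
```

Request:
step_arm([
  {"dp":[0,0,0],"twist":0},
  {"dp":[0,0,0],"twist":0},
  {"dp":[0,0,0],"twist":0},
  {"dp":[0,0,0],"twist":0},
  {"dp":[0,0,0],"twist":0},
], gripper=-1, squeeze=15)

```text
time_s: 5.7
ee_pos: [0.5872, -0.1691, 0.1187]
eef_rot: [3.141, 0.0, 1.495]
force: [-0.7, 0.3, 3.7]
grip_width: 0.0102
grip_force: 15.0
```

Request:
step_arm([
  {"dp":[0,-0.3,0],"twist":0},
  {"dp":[0,-0.5,0],"twist":0},
  {"dp":[0,-0.5,0],"twist":0},
  {"dp":[0,-0.5,0],"twist":0},
  {"dp":[0,-0.5,0],"twist":0},
  {"dp":[0,-0.5,0],"twist":0},
  {"dp":[0,-0.5,0],"twist":0},
  {"dp":[0,-0.3,0],"twist":0},
  {"dp":[0,-0.1,0],"twist":0},
  {"dp":[0,0,0],"twist":0},
])

```text
time_s: 6.7
ee_pos: [0.4395, -0.1575, 0.1186]
eef_rot: [3.141, -0.001, 1.494]
force: [-0.1, 6.1, 4.2]
grip_width: 0.0105
grip_force: 15.0
```

Request:
step_arm([
  {"dp":[0,-0.1,0],"twist":0},
  {"dp":[0,0,0],"twist":0},
  {"dp":[0,0,0],"twist":0},
])

```text
time_s: 7.0
ee_pos: [0.4361, -0.1572, 0.1186]
eef_rot: [3.141, -0.001, 1.495]
force: [-0.1, 5.8, 7.1]
grip_width: 0.0104
grip_force: 15.0
```

Request:
step_arm([
  {"dp":[0,-0.1,0],"twist":0},
  {"dp":[0,0,0],"twist":0},
  {"dp":[0,0,0],"twist":0},
])

```text
time_s: 7.3
ee_pos: [0.4321, -0.1569, 0.1186]
eef_rot: [3.141, -0.001, 1.495]
force: [-0.0, 7.1, 6.8]
grip_width: 0.0104
grip_force: 15.0
```

Request:
step_arm([
  {"dp":[0,0,0],"twist":0},
  {"dp":[0,0,0],"twist":0},
  {"dp":[0,0,0],"twist":0},
], gripper=-0.4)

```text
time_s: 7.6
ee_pos: [0.4316, -0.1574, 0.1181]
eef_rot: [-3.141, 0.0, 1.495]
force: [-1.0, 0.7, -0.7]
grip_width: 0.0278
grip_force: 0.0
```

Request:
step_arm([
  {"dp":[0,0,-0.6],"twist":0},
  {"dp":[0,0,-1],"twist":0},
  {"dp":[0,0,-1],"twist":0},
  {"dp":[0,0,-1],"twist":0},
  {"dp":[0.5,0.5,-0.6],"twist":0},
  {"dp":[0.5,0.5,0],"twist":0},
  {"dp":[0,0,0],"twist":0},
  {"dp":[0,0,0],"twist":0},
])

```text
time_s: 8.4
ee_pos: [0.4743, -0.1202, 0.2857]
eef_rot: [-3.141, -0.0, 1.496]
force: [-0.4, 0.1, 0.0]
grip_width: 0.0283
grip_force: 0.0
```

Run:
```python
from h import *
for n in ('wrist','top'):
    im,W,M=cloud(n); save(im,n+'2.png'); np.save(n+'2.npy',W); print(n,pose()[:3,3])
    rep(n,['yellow_damper','blue_damper','pitbox_drawer0_handle','driver'],W)
    hsv=cv2.cvtColor(im,cv2.COLOR_RGB2HSV).astype(int)
    z=(W[...,2]>.115)&(W[...,2]<.15)&(hsv[...,1]>130)&(hsv[...,2]>60)
    for nm,a,b in (('yel',20,35),('blu',100,130)):
        q=W[z&(hsv[...,0]>=a)&(hsv[...,0]<=b)]
        if len(q)>10: print(nm,len(q),np.round(q.mean(0),4),np.round(q[:,2].max(),4),cv2.minAreaRect((q[:,:2]*1000).astype(np.float32)))
```

```text
wrist [ 0.47407703 -0.12056891  0.28579174]
wrist yellow_damper 0.86 [391 196 422 303] med [ 0.594 -0.175  0.138] lo [ 0.585 -0.231  0.127] hi [ 0.606 -0.128  0.144]
wrist blue_damper 0.79 [320 178 355 302] med [ 0.533 -0.154  0.139] lo [ 0.522 -0.218  0.13 ] hi [ 0.545 -0.108  0.144]
wrist pitbox_drawer0_handle 0.69 [232  80 486 340] med [ 0.566 -0.11   0.118] lo [ 0.46  -0.245  0.116] hi [ 0.66  -0.033  0.155]
wrist pitbox_drawer0_handle 0.44 [146   5 225  67] med [0.384 0.059 0.032] lo [0.349 0.027 0.017] hi [0.42  0.086 0.04 ]
wrist pitbox_drawer0_handle 0.43 [224 150 277 253] med [ 0.437 -0.15   0.022] lo [ 0.401 -0.2    0.012] hi [ 0.468 -0.088  0.026]
wrist driver 0.98 [227 152 278 251] med [ 0.437 -0.151  0.022] lo [ 0.402 -0.201  0.012] hi [ 0.467 -0.089  0.026]
yel 1760 [ 0.5931 -0.1903  0.1373] 0.1447 ((581.6595458984375, -165.55050659179688), (55.41361999511719, 145.3037567138672), 23.90141487121582)
blu 1475 [ 0.5332 -0.1701  0.139 ] 0.1445 ((532.820556640625, -179.04405212402344), (19.90960121154785, 100.55249786376953), 0.7653055191040039)
top [ 0.47410662 -0.12077481  0.28622643]
top yellow_damper 0.66 [340 182 393 192] med [ 0.591 -0.254  0.139] lo [ 0.581 -0.273  0.125] hi [ 0.602 -0.129  0.145]
top yellow_damper 0.55 [297 162 406 245] med [ 0.582 -0.105  0.118] lo [ 0.482 -0.297  0.114] hi [ 0.647 -0.03   0.155]
top blue_damper 0.51 [329 201 380 215] med [ 0.534 -0.118  0.139] lo [ 0.523 -0.239  0.122] hi [ 0.548 -0.105  0.147]
top pitbox_drawer0_handle 0.76 [295 160 401 244] med [ 0.584 -0.104  0.118] lo [ 0.481 -0.297  0.114] hi [ 0.648 -0.03   0.156]
top driver 0.24 [194 141 222 173] med [0.658 0.221 0.183] lo [0.639 0.202 0.018] hi [0.689 0.252 0.192]
yel 28 [ 0.5951 -0.2382  0.138 ] 0.1441 ((598.921142578125, -231.25894165039062), (37.046142578125, 16.682861328125), 61.37642288208008)
```

View pics/wrist2.png

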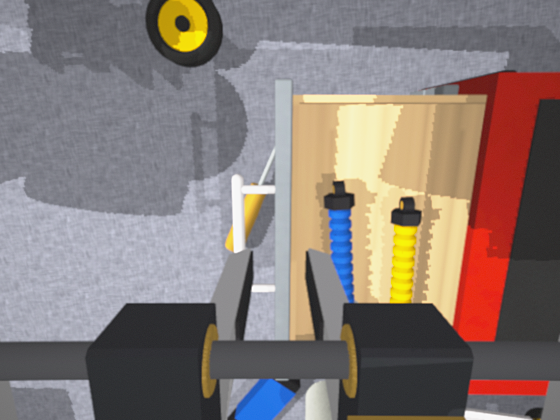

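The wrist image shows the drawer open, with the blue damper in front (px 340,195–300) and the yellow behind (px 405,200–300). The fingers hide their far ends, so I'll shift sideways for a full view.

Request:
step_arm([
  {"dp":[-0.8,0.5,0],"twist":0},
  {"dp":[-0.8,0.5,0],"twist":0},
  {"dp":[-0.8,0.5,0],"twist":0},
  {"dp":[-0.8,0.5,0],"twist":0},
  {"dp":[-0.5,0.4,0],"twist":0},
  {"dp":[0,0,0],"twist":0},
  {"dp":[0,0,0],"twist":0},
  {"dp":[0,0,0],"twist":0},
])

```text
time_s: 9.7
ee_pos: [0.5586, -0.2745, 0.2865]
eef_rot: [3.141, -0.0, 1.495]
force: [-0.5, -0.2, -0.3]
grip_width: 0.0283
grip_force: 0.0
```

```bash
cat > d.py <<'E'
from h import *
n='wrist'
im,W,M=cloud(n); save(im,n+'3.png'); np.save('w3.npy',W); print(n,pose()[:3,3])
rep(n,['yellow_damper','blue_damper'],W)
hsv=cv2.cvtColor(im,cv2.COLOR_RGB2HSV).astype(int)
z=(W[...,2]>.125)&(W[...,2]<.15)&(hsv[...,1]>150)&(hsv[...,2]>60)
for nm,a,b in (('yel',24,33),('blu',100,130)):
    m=(z&(hsv[...,0]>=a)&(hsv[...,0]<=b)).astype(np.uint8)
    l=cv2.connectedComponentsWithStats(m); 
    for i in np.argsort(-l[2][1:,4])[:2]+1:
        q=W[l[1]==i]; print(nm,len(q),np.round(q.mean(0),4),q[:,2].max(),cv2.minAreaRect((q[:,:2]*1000).astype(np.float32)))
        t=q[q[:,2]>.138]; print('  crest',np.polyfit(t[:,1],t[:,0],1),t[:,1].min(),t[:,1].max())
# dark collars/eyelets inside drawer
k=(hsv[...,2]<60)&(W[...,2]>.122)&(W[...,2]<.15)&(W[...,0]<.635)&(W[...,0]>.46)
l=cv2.connectedComponentsWithStats(k.astype(np.uint8))
for i in range(1,l[0]):
    if l[2][i,4]>60: q=W[l[1]==i]; print('dark',len(q),np.round(q.mean(0),3),np.round(q.min(0),3),np.round(q.max(0),3))
r=(abs(W[...,2]-.168)<.004)&(W[...,1]>-.3)&(W[...,1]<-.06)
print('chest front',np.round(W[r][:,0].min(),3), [np.round(W[r&(abs(W[...,1]-a)<.005)][:,0].min(),3) for a in (-.25,-.2,-.15)])
E
python3 d.py
```

```text
wrist [ 0.558686   -0.2744516   0.28672268]
wrist yellow_damper 0.6 [294  27 328 209] med [ 0.594 -0.196  0.139] lo [ 0.583 -0.271  0.129] hi [ 0.607 -0.133  0.144]
wrist blue_damper 0.75 [217   6 265 188] med [ 0.534 -0.174  0.139] lo [ 0.522 -0.248  0.129] hi [ 0.545 -0.113  0.144]
yel 2495 [ 0.594  -0.1995  0.1385] 0.1436870619651624 ((594.3348388671875, -201.76734924316406), (102.75332641601562, 20.885791778564453), 87.4878158569336)
  crest [0.05455979 0.60585173] -0.25276974129258994 -0.15136080890235346
blu 2543 [ 0.5343 -0.1783  0.1386] 0.14354957093843962 ((533.8599853515625, -181.1045684814453), (20.31930923461914, 102.86695098876953), 0.750209391117096)
  crest [-0.0124503   0.53143651] -0.2319624552842589 -0.1297154629704247
dark 135 [ 0.533 -0.112  0.138] [ 0.529 -0.118  0.134] [ 0.538 -0.105  0.144]
dark 285 [ 0.534 -0.125  0.138] [ 0.519 -0.131  0.13 ] [ 0.547 -0.118  0.146]
dark 111 [ 0.598 -0.132  0.138] [ 0.593 -0.14   0.135] [ 0.602 -0.127  0.143]
dark 132 [ 0.587 -0.145  0.138] [ 0.584 -0.15   0.129] [ 0.593 -0.139  0.145]
dark 108 [ 0.607 -0.146  0.139] [ 0.601 -0.151  0.132] [ 0.611 -0.14   0.145]
dark 62 [ 0.535 -0.253  0.137] [ 0.531 -0.257  0.133] [ 0.539 -0.248  0.14 ]
chest front 0.633 [np.float64(0.636), np.float64(0.64), np.float64(0.643)]
```

View pics/wrist3.png

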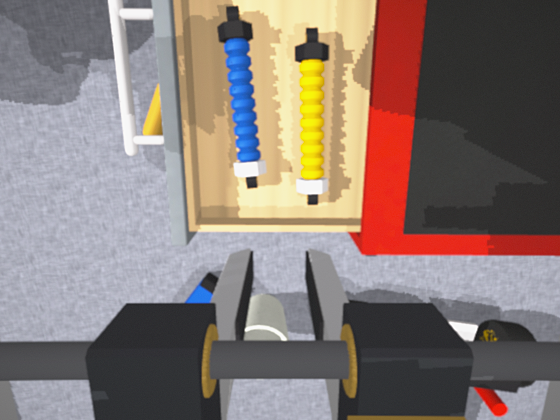

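The wrist image shows both dampers whole, with yellow nearer the chest (px 312,30–203) and blue at (240,8–187). The yellow centre is (0.595, -0.202), and its crest height fits the given size. I'll plan the approach.

```bash
python3 -c "
from h import *
plan([.5948,-.202,.17],1.522)"
```

```text
now [ 0.5588 -0.2746  0.2868] [3.141 0.    1.495] end [ 0.5948 -0.202   0.17  ] 1.522 4 rows
[{"dp":[0.47,0.19,0.73],"twist":-0.1},
{"dp":[0.47,0.19,0.73],"twist":-0.09},
{"dp":[0.47,0.2,0.73],"twist":-0.1},
{"dp":[0.46,0.2,0.73],"twist":-0.09}]
```

Request:
step_arm([
  {"dp":[0.47,0.19,0.73],"twist":-0.1},
  {"dp":[0.47,0.19,0.73],"twist":-0.09},
  {"dp":[0.47,0.2,0.73],"twist":-0.1},
  {"dp":[0.46,0.2,0.73],"twist":-0.09},
  {"dp":[0,0,0],"twist":0},
  {"dp":[0,0,0],"twist":0},
  {"dp":[0,0,0],"twist":0},
], gripper=-0.2)

```text
time_s: 10.55
ee_pos: [0.5952, -0.2035, 0.1715]
eef_rot: [3.139, 0.001, 1.521]
force: [-0.4, -0.2, 1.3]
grip_width: 0.0374
grip_force: 0.0
```

Request:
step_arm([
  {"dp":[0,0,0.3],"twist":0},
  {"dp":[0,0,0.3],"twist":0},
  {"dp":[0,0,0.3],"twist":0},
  {"dp":[0,0,0.2],"twist":0},
  {"dp":[0,0,0.1],"twist":0},
  {"dp":[0,0,0],"twist":0},
  {"dp":[0,0,0],"twist":0},
])

```text
time_s: 11.25
ee_pos: [0.5951, -0.2027, 0.1218]
eef_rot: [3.141, 0.0, 1.521]
force: [0.1, -1.0, 0.2]
grip_width: 0.0376
grip_force: 0.0
```

Request:
step_arm([
  {"dp":[0,0,0],"twist":0},
  {"dp":[0,0,0],"twist":0},
  {"dp":[0,0,0],"twist":0},
  {"dp":[0,0,0],"twist":0},
  {"dp":[0,0,0],"twist":0},
], gripper=-1, squeeze=15)

```text
time_s: 11.75
ee_pos: [0.5951, -0.2027, 0.1218]
eef_rot: [3.141, 0.0, 1.521]
force: [0.5, 0.1, 3.7]
grip_width: 0.0214
grip_force: 15.0
```

Request:
step_arm([
  {"dp":[0,0,-0.3],"twist":0},
  {"dp":[0,0,-0.6],"twist":0},
  {"dp":[0,0,-0.6],"twist":0},
  {"dp":[0,0,-0.6],"twist":0},
  {"dp":[0,0,-0.6],"twist":0},
  {"dp":[0,0,-0.6],"twist":0},
  {"dp":[0,0,0],"twist":0},
  {"dp":[0,0,0],"twist":0},
])

```text
time_s: 12.55
ee_pos: [0.5948, -0.2026, 0.2531]
eef_rot: [-3.142, 0.0, 1.521]
force: [0.8, -0.1, -1.2]
grip_width: 0.0214
grip_force: 15.0
```

Run:
```python
from h import *
im,W,M=cloud('wrist'); save(im,'w4.png')
P=pose(); hsv=cv2.cvtColor(im,cv2.COLOR_RGB2HSV).astype(int)
m=(hsv[...,0]>=24)&(hsv[...,0]<=33)&(hsv[...,1]>150)&(W[...,2]>.18)
q=(W[m]-P[:3,3])@P[:3,:3]; print(len(q),'tool frame',np.round(q.min(0),4),np.round(q.max(0),4))
print(np.polyfit(q[:,0],q[:,2],1))
plan([.457,.296,.24],1.79)
```

```text
6081 tool frame [-0.0364 -0.01   -0.0222] [ 0.0515  0.0119 -0.0059]
[-0.00959094 -0.01739594]
now [ 0.5946 -0.2025  0.2523] [-3.140e+00 -1.000e-03  1.521e+00] end [0.4572 0.2961 0.2399] 1.79 14 rows
[{"dp":[0.88,-0.29,0.02],"twist":-0.28},
{"dp":[0.88,-0.27,0.02],"twist":-0.27},
{"dp":[0.89,-0.26,0.02],"twist":-0.28},
{"dp":[0.89,-0.24,0.02],"twist":-0.27},
{"dp":[0.9,-0.22,0.02],"twist":-0.28},
{"dp":[0.9,-0.2,0.02],"twist":-0.27},
{"dp":[0.9,-0.19,0.02],"twist":-0.28},
{"dp":[0.91,-0.17,0.02],"twist":-0.27},
{"dp":[0.91,-0.15,0.02],"twist":-0.28},
{"dp":[0.91,-0.13,0.03],"twist":-0.27},
{"dp":[0.92,-0.12,0.02],"twist":-0.28},
{"dp":[0.92,-0.1,0.03],"twist":-0.27}]
[{"dp":[0.92,-0.08,0.02],"twist":-0.28},
{"dp":[0.92,-0.06,0.03],"twist":-0.27}]
```

View pics/w4.png

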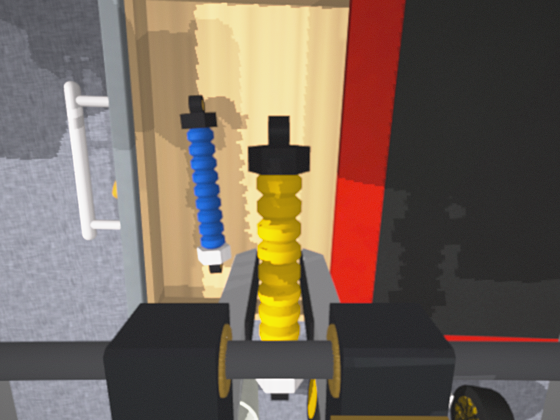

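The wrist image shows the yellow damper gripped centrally and level (px 280,120–390), with the blue one still in the drawer. I'll carry it to the cradle.

Request:
step_arm([
  {"dp":[0.88,-0.29,0.02],"twist":-0.28},
  {"dp":[0.88,-0.27,0.02],"twist":-0.27},
  {"dp":[0.89,-0.26,0.02],"twist":-0.28},
  {"dp":[0.89,-0.24,0.02],"twist":-0.27},
  {"dp":[0.9,-0.22,0.02],"twist":-0.28},
  {"dp":[0.9,-0.2,0.02],"twist":-0.27},
  {"dp":[0.9,-0.19,0.02],"twist":-0.28},
  {"dp":[0.91,-0.17,0.02],"twist":-0.27},
  {"dp":[0.91,-0.15,0.02],"twist":-0.28},
  {"dp":[0.91,-0.13,0.03],"twist":-0.27},
  {"dp":[0.92,-0.12,0.02],"twist":-0.28},
  {"dp":[0.92,-0.1,0.03],"twist":-0.27},
])

```text
time_s: 13.8
ee_pos: [0.4759, 0.226, 0.2417]
eef_rot: [-3.14, 0.0, 1.752]
force: [0.3, -0.1, -1.4]
grip_width: 0.0214
grip_force: 15.0
```

Request:
step_arm([
  {"dp":[0.92,-0.08,0.02],"twist":-0.28},
  {"dp":[0.92,-0.06,0.03],"twist":-0.27},
  {"dp":[0,0,0],"twist":0},
  {"dp":[0,0,0],"twist":0},
  {"dp":[0,0,0],"twist":0},
])

```text
time_s: 14.3
ee_pos: [0.4576, 0.2951, 0.2404]
eef_rot: [-3.14, 0.0, 1.789]
force: [-0.1, 0.2, -1.9]
grip_width: 0.0215
grip_force: 15.0
```

```bash
python3 -c "
from h import *
plan([.4572,.2963,.11],1.79,.03)"
```

```text
now [0.4576 0.2951 0.2404] [-3.14   0.     1.789] end [0.4573 0.2963 0.11  ] 1.79 5 rows
[{"dp":[0.01,0,0.65],"twist":-0},
{"dp":[0.01,0,0.65],"twist":-0},
{"dp":[0,0,0.65],"twist":-0},
{"dp":[0.01,0,0.65],"twist":-0.01},
{"dp":[0,0,0.66],"twist":-0}]
```

Request:
step_arm([
  {"dp":[0.01,0,0.65],"twist":0},
  {"dp":[0.01,0,0.65],"twist":0},
  {"dp":[0,0,0.65],"twist":0},
  {"dp":[0.01,0,0.65],"twist":0},
  {"dp":[0,0,0.66],"twist":0},
  {"dp":[0,0,0],"twist":0},
  {"dp":[0,0,0],"twist":0},
])

```text
time_s: 15.0
ee_pos: [0.4577, 0.2965, 0.1113]
eef_rot: [-3.142, 0.0, 1.789]
force: [0.4, 1.2, -0.4]
grip_width: 0.0213
grip_force: 15.0
```

Request:
step_arm([
  {"dp":[0,0,0.25],"twist":0},
  {"dp":[0,0,0.25],"twist":0},
  {"dp":[0,0,0.25],"twist":0},
  {"dp":[0,0,0.2],"twist":0},
  {"dp":[0,0,0.1],"twist":0},
  {"dp":[0,0,0.05],"twist":0},
  {"dp":[0,0,0],"twist":0},
  {"dp":[0,0,0],"twist":0},
])

```text
time_s: 15.8
ee_pos: [0.4574, 0.2972, 0.067]
eef_rot: [3.141, -0.0, 1.79]
force: [-0.3, -0.4, -0.7]
grip_width: 0.0217
grip_force: 15.0
```

Request:
step_arm([
  {"dp":[0,0,0.05],"twist":0},
  {"dp":[0,0,0.05],"twist":0},
  {"dp":[0,0,0],"twist":0},
  {"dp":[0,0,0],"twist":0},
])

```text
time_s: 16.2
ee_pos: [0.4573, 0.2971, 0.0626]
eef_rot: [-3.142, 0.0, 1.79]
force: [-0.3, 0.2, -0.6]
grip_width: 0.0215
grip_force: 15.0
```

Request:
step_arm([
  {"dp":[0,0,0.04],"twist":0},
  {"dp":[0,0,0],"twist":0},
  {"dp":[0,0,0],"twist":0},
])

```text
time_s: 16.5
ee_pos: [0.4572, 0.2972, 0.0617]
eef_rot: [3.142, -0.0, 1.79]
force: [-5.3, -1.6, 7.6]
grip_width: 0.0219
grip_force: 15.0
```

Request:
step_arm([
  {"dp":[0,-0.03,0],"twist":0},
  {"dp":[0,0,0.02],"twist":0},
  {"dp":[0,0,0],"twist":0},
  {"dp":[0,0,0],"twist":0},
])

```text
time_s: 16.9
ee_pos: [0.4563, 0.297, 0.0608]
eef_rot: [3.141, -0.0, 1.79]
force: [-2.3, -1.6, 8.3]
grip_width: 0.0216
grip_force: 15.0
```

Run:
```python
from h import *
c=np.array([.4571,.2963]);ax=np.array([np.cos(1.79),np.sin(1.79)])
for n in ('scene','wrist'):
    im,W,M=cloud(n); P=pose()
    if n=='scene': save(cv2.resize(im[110:210,250:390],None,fx=5,fy=5,interpolation=cv2.INTER_CUBIC),'s5.png')
    hsv=cv2.cvtColor(im,cv2.COLOR_RGB2HSV).astype(int)
    m=(hsv[...,0]>=24)&(hsv[...,0]<=33)&(hsv[...,1]>150)&(W[...,2]>.05)&(np.linalg.norm(W[...,:2]-c,axis=-1)<.1)
    q=W[m]; 
    if len(q): u=(q[:,:2]-c)@ax; print(n,len(q),'u',np.round(np.percentile(u,[1,99]),4),'zmax',np.round([q[(u>a)&(u<a+.02)][:,2].max() if ((u>a)&(u<a+.02)).any() else 0 for a in (-.05,-.03,-.01,.01,.03)],4))
```

```text
scene 7 u [-0.0316  0.0007] zmax [0.0744 0.0837 0.0784 0.     0.    ]
wrist 6541 u [-0.0329  0.051 ] zmax [0.0824 0.0821 0.0821 0.1797 0.1782]
```

View pics/s5.png

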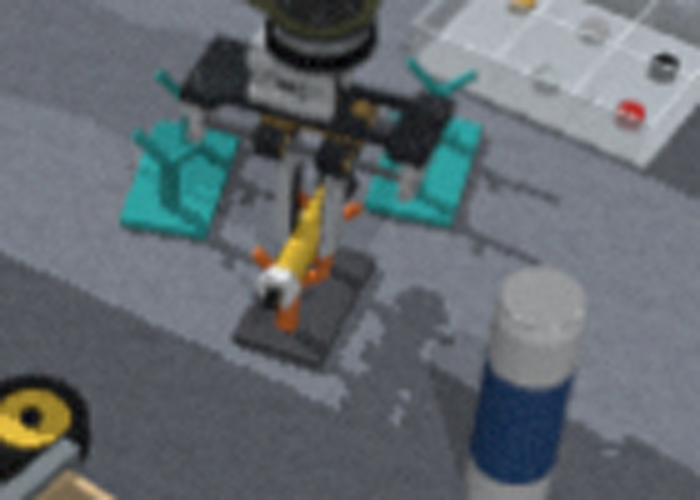

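The crop of the scene view shows the damper down in the V notches (px 300,240), with its white collar outside the near fork. Its crest at 0.082 m puts the centre at 0.071 m, the seat height. I'll let go and rise.

Request:
step_arm([
  {"dp":[0,0,0],"twist":0},
  {"dp":[0,0,0],"twist":0},
  {"dp":[0,0,0],"twist":0},
  {"dp":[0,0,0],"twist":0},
], gripper=-0.1)

```text
time_s: 17.4
ee_pos: [0.4561, 0.2968, 0.0601]
eef_rot: [-3.141, 0.0, 1.79]
force: [0.2, 0.4, 0.4]
grip_width: 0.0422
grip_force: 0.0
```

Request:
step_arm([
  {"dp":[0,0,-0.2],"twist":0},
  {"dp":[0,0,-0.5],"twist":0},
  {"dp":[0,0,-0.8],"twist":0},
  {"dp":[0,0,-1],"twist":0},
  {"dp":[0,0,-1],"twist":0},
  {"dp":[-1,0,-0.9],"twist":0},
  {"dp":[-1,0,0],"twist":0},
  {"dp":[0,0,0],"twist":0},
  {"dp":[0,0,0],"twist":0},
])

```text
time_s: 18.3
ee_pos: [0.4729, 0.2212, 0.2342]
eef_rot: [3.141, -0.0, 1.788]
force: [0.4, 0.5, -0.5]
grip_width: 0.0422
grip_force: 0.0
```

Run:
```python
from h import *
c=np.array([.4571,.2963]);ax=np.array([np.cos(1.79),np.sin(1.79)]);n=np.array([-ax[1],ax[0]])
im,W,M=cloud('wrist'); save(im,'w6.png')
hsv=cv2.cvtColor(im,cv2.COLOR_RGB2HSV).astype(int)
m=(hsv[...,0]>=24)&(hsv[...,0]<=33)&(hsv[...,1]>150)&(W[...,2]>.05)&(W[...,2]<.1)&(np.linalg.norm(W[...,:2]-c,axis=-1)<.1)
q=W[m]; u=(q[:,:2]-c)@ax; v=(q[:,:2]-c)@n
print(len(q),'u',np.round(np.percentile(u,[1,99]),4))
for a in (-.045,-.025,0,.025,.045):
    s=abs(u-a)<.008; print(a,s.sum(),np.round([np.percentile(v[s],3),np.percentile(v[s],97),q[s,2].max()],4)) if s.any() else 0
plan([.40,-.10,.20],1.496)
```

```text
2421 u [-0.0482  0.0511]
-0.045 262 [-0.0088  0.0094  0.0821]
-0.025 350 [-0.0087  0.0093  0.082 ]
0 374 [-0.0085  0.0097  0.0821]
0.025 397 [-0.0092  0.0097  0.0822]
0.045 393 [-0.0091  0.0095  0.0825]
now [0.4727 0.2218 0.2339] [-3.142 -0.     1.79 ] end [ 0.3999 -0.1001  0.1999] 1.496 9 rows
[{"dp":[-0.83,-0.39,0.09],"twist":0.47},
{"dp":[-0.84,-0.36,0.09],"twist":0.47},
{"dp":[-0.85,-0.34,0.1],"twist":0.47},
{"dp":[-0.86,-0.31,0.09],"twist":0.47},
{"dp":[-0.87,-0.28,0.1],"twist":0.47},
{"dp":[-0.88,-0.25,0.09],"twist":0.46},
{"dp":[-0.89,-0.22,0.1],"twist":0.47},
{"dp":[-0.9,-0.19,0.09],"twist":0.46},
{"dp":[-0.91,-0.17,0.1],"twist":0.47}]
```

View pics/w6.png

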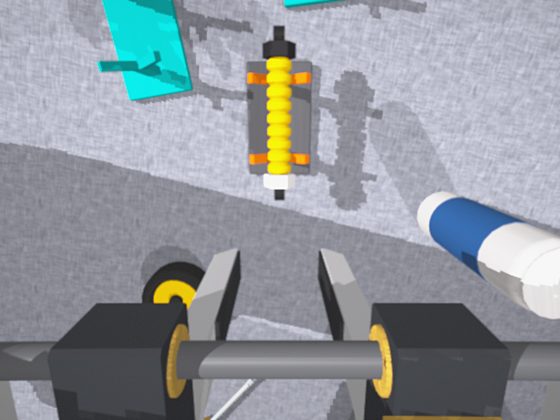

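The damper lies centred across both forks (px 280,60–185), level and with a collar outside each. Now back to the handle.

```bash
python3 -c "
from h import *
plan([.4318,-.1572,.19],1.496)"
```

```text
now [0.4727 0.2218 0.2339] [-3.142 -0.     1.79 ] end [ 0.432  -0.1572  0.1899] 1.496 11 rows
[{"dp":[-0.82,-0.28,0.1],"twist":0.38},
{"dp":[-0.83,-0.26,0.1],"twist":0.38},
{"dp":[-0.83,-0.23,0.1],"twist":0.38},
{"dp":[-0.84,-0.21,0.1],"twist":0.38},
{"dp":[-0.85,-0.19,0.1],"twist":0.38},
{"dp":[-0.85,-0.17,0.1],"twist":0.38},
{"dp":[-0.85,-0.14,0.1],"twist":0.39},
{"dp":[-0.86,-0.12,0.1],"twist":0.38},
{"dp":[-0.86,-0.1,0.1],"twist":0.39},
{"dp":[-0.86,-0.07,0.1],"twist":0.38},
{"dp":[-0.87,-0.05,0.1],"twist":0.39}]
```

Request:
step_arm([
  {"dp":[-0.82,-0.28,0.1],"twist":0.38},
  {"dp":[-0.83,-0.26,0.1],"twist":0.38},
  {"dp":[-0.83,-0.23,0.1],"twist":0.38},
  {"dp":[-0.84,-0.21,0.1],"twist":0.38},
  {"dp":[-0.85,-0.19,0.1],"twist":0.38},
  {"dp":[-0.85,-0.17,0.1],"twist":0.38},
  {"dp":[-0.85,-0.14,0.1],"twist":0.39},
  {"dp":[-0.86,-0.12,0.1],"twist":0.38},
  {"dp":[-0.86,-0.1,0.1],"twist":0.39},
  {"dp":[-0.86,-0.07,0.1],"twist":0.38},
  {"dp":[-0.87,-0.05,0.1],"twist":0.39},
], gripper=-0.2)

```text
time_s: 19.45
ee_pos: [0.4324, -0.1579, 0.1894]
eef_rot: [-3.141, -0.0, 1.496]
force: [-0.3, 0.4, 0.8]
grip_width: 0.0374
grip_force: 0.0
```

Request:
step_arm([
  {"dp":[0,0,0],"twist":0},
  {"dp":[0,0,0],"twist":0},
  {"dp":[0,0,0],"twist":0},
])

```text
time_s: 19.75
ee_pos: [0.4326, -0.1563, 0.1897]
eef_rot: [-3.142, -0.0, 1.498]
force: [0.8, 0.8, 0.4]
grip_width: 0.0375
grip_force: 0.0
```

Run:
```python
from h import *
im,W,M=cloud('wrist')
th=-.075; ex=np.array([np.cos(th),np.sin(th)]); ey=np.array([-ex[1],ex[0]])
P=pose()[:3,3]; print(P)
L=np.stack([(W[...,:2]-P[:2])@ex,(W[...,:2]-P[:2])@ey,W[...,2]],-1)
m=(L[...,2]>.125)&(L[...,2]<.15)&(abs(L[...,0])<.03)&(abs(L[...,1])<.09)
q=L[m]
for a in np.arange(-.06,.07,.02):
    s=q[abs(q[:,1]-a)<.005]
    if len(s)>5: print(round(a,3),len(s),np.round(np.percentile(s[:,0],[3,50,97]),4),np.round(s[:,2].max(),4))
```

```text
[ 0.43261745 -0.156304    0.18976731]
-0.06 109 [-0.0047  0.0004  0.0053] 0.1419
-0.04 191 [-0.0046  0.0004  0.0054] 0.1426
-0.02 198 [-0.0046  0.0003  0.0052] 0.1421
0.0 211 [-0.0045  0.0003  0.0051] 0.1426
0.02 232 [-0.0045  0.0006  0.0056] 0.142
0.04 245 [-0.0044  0.0008  0.0055] 0.1421
0.06 383 [-0.0044  0.0033  0.0279] 0.1419
```

The bar is still centred between the fingers, so I'll go down, grip and push.

Request:
step_arm([
  {"dp":[0,0,0.5],"twist":0},
  {"dp":[0,0,0.6],"twist":0},
  {"dp":[0,0,0.5],"twist":0},
  {"dp":[0,0,0.2],"twist":0},
  {"dp":[0,0,0],"twist":0},
  {"dp":[0,0,0],"twist":0},
])

```text
time_s: 20.4
ee_pos: [0.4328, -0.1573, 0.1186]
eef_rot: [3.141, 0.0, 1.497]
force: [-0.0, 0.1, -0.6]
grip_width: 0.0377
grip_force: 0.0
```

Request:
step_arm([
  {"dp":[0,0,0],"twist":0},
  {"dp":[0,0,0],"twist":0},
  {"dp":[0,0,0],"twist":0},
  {"dp":[0,0,0],"twist":0},
  {"dp":[0,0,0],"twist":0},
], gripper=-1)

```text
time_s: 20.9
ee_pos: [0.4323, -0.1576, 0.1179]
eef_rot: [3.141, 0.0, 1.496]
force: [-0.6, -0.2, 2.8]
grip_width: 0.0101
grip_force: 15.0
```

Request:
step_arm([
  {"dp":[0,0.2,0],"twist":0},
  {"dp":[0,0.4,0],"twist":0},
  {"dp":[0,0.4,0],"twist":0},
  {"dp":[0,0.4,0],"twist":0},
  {"dp":[0,0.4,0],"twist":0},
  {"dp":[0,0.4,0],"twist":0},
  {"dp":[0,0.4,0],"twist":0},
  {"dp":[0,0.4,0],"twist":0},
  {"dp":[0,0.4,0],"twist":0},
  {"dp":[0,0.3,0],"twist":0},
  {"dp":[0,0.1,0],"twist":0},
  {"dp":[0,0,0],"twist":0},
])

```text
time_s: 22.1
ee_pos: [0.5849, -0.1696, 0.118]
eef_rot: [3.14, 0.001, 1.496]
force: [0.7, -4.8, 4.4]
grip_width: 0.0101
grip_force: 15.0
```

Request:
step_arm([
  {"dp":[0,0.1,0],"twist":0},
  {"dp":[0,0,0],"twist":0},
  {"dp":[0,0,0],"twist":0},
])

```text
time_s: 22.4
ee_pos: [0.5884, -0.1699, 0.118]
eef_rot: [3.14, 0.001, 1.496]
force: [0.1, -4.6, 4.1]
grip_width: 0.0106
grip_force: 15.0
```

Next I'll push in small steps until the stop is felt.

Request:
step_arm([
  {"dp":[0,0.08,0],"twist":0},
  {"dp":[0,0,0],"twist":0},
  {"dp":[0,0,0],"twist":0},
])

```text
time_s: 22.7
ee_pos: [0.5914, -0.1701, 0.118]
eef_rot: [3.141, 0.001, 1.496]
force: [-0.2, -4.5, 3.6]
grip_width: 0.0105
grip_force: 15.0
```

Request:
step_arm([
  {"dp":[0,0.05,0],"twist":0},
  {"dp":[0,0,0],"twist":0},
  {"dp":[0,0,0],"twist":0},
])

```text
time_s: 23.0
ee_pos: [0.5914, -0.1701, 0.1178]
eef_rot: [-3.137, 0.001, 1.496]
force: [-16.5, -2.2, 11.5]
grip_width: 0.0105
grip_force: 15.0
```

Request:
step_arm([
  {"dp":[0,0.05,0],"twist":0},
  {"dp":[0,0,0],"twist":0},
  {"dp":[0,0,0],"twist":0},
])

```text
time_s: 23.3
ee_pos: [0.5919, -0.1701, 0.1177]
eef_rot: [-3.133, 0.0, 1.496]
force: [-30.6, -1.0, 17.7]
grip_width: 0.0114
grip_force: 15.0
```

The stop is reached at 0.5914. I'll ease off, release, rise and check.

Request:
step_arm([
  {"dp":[0,-0.07,0],"twist":0},
  {"dp":[0,0,0],"twist":0},
])

```text
time_s: 23.5
ee_pos: [0.5914, -0.1701, 0.1178]
eef_rot: [-3.14, 0.001, 1.496]
force: [-8.3, -3.9, 7.0]
grip_width: 0.0103
grip_force: 15.0
```

Request:
step_arm([
  {"dp":[0,0,0],"twist":0},
  {"dp":[0,0,0],"twist":0},
  {"dp":[0,0,0],"twist":0},
], gripper=-0.3)

```text
time_s: 23.8
ee_pos: [0.5923, -0.1693, 0.1174]
eef_rot: [-3.141, -0.0, 1.496]
force: [0.2, -0.4, -0.5]
grip_width: 0.0305
grip_force: 0.0
```

Request:
step_arm([
  {"dp":[0,0,-0.3],"twist":0},
  {"dp":[0,0,-0.8],"twist":0},
  {"dp":[0,0,-1],"twist":0},
  {"dp":[0,-0.5,-1],"twist":0},
  {"dp":[0,-0.5,-0.5],"twist":0},
  {"dp":[0,0,0],"twist":0},
  {"dp":[0,0,0],"twist":0},
])

```text
time_s: 24.5
ee_pos: [0.5525, -0.1665, 0.2621]
eef_rot: [3.141, 0.0, 1.496]
force: [0.8, 0.2, -0.7]
grip_width: 0.0331
grip_force: 0.0
```

Run:
```python
from h import *
im,W,M=cloud('wrist'); save(im,'w7.png')
th=-.075; ex=np.array([np.cos(th),np.sin(th)]); ey=np.array([-ex[1],ex[0]])
P=np.array([.5914,-.1701])
L=np.stack([(W[...,:2]-P)@ex,(W[...,:2]-P)@ey,W[...,2]],-1)
q=L[(L[...,2]>.13)&(L[...,2]<.15)&(abs(L[...,0])<.012)&(abs(L[...,1])<.04)]
print('bar x rel',np.round(np.percentile(q[:,0],[3,50,97]),4))
im,W,M=cloud('top'); rep('top',['tyre','driver','battery','spray_can','paper_cup'],W)
c=np.array([.4571,.2963]); hsv=cv2.cvtColor(im,cv2.COLOR_RGB2HSV).astype(int)
m=(hsv[...,0]>=24)&(hsv[...,0]<=33)&(hsv[...,1]>120)&(W[...,2]>.05)&(np.linalg.norm(W[...,:2]-c,axis=-1)<.1)
print('yellow',m.sum(),np.round(W[m].mean(0),3) if m.any() else '')
print(ctrl.get_obs()['force'],ctrl.get_obs()['joint_vel'])
```

```text
bar x rel [-0.0048 -0.0001  0.0054]
top tyre 0.59 [251 248 279 272] med [0.382 0.067 0.034] lo [0.347 0.032 0.028] hi [0.418 0.103 0.042]
top tyre 0.26 [168 219 211 246] med [0.451 0.295 0.01 ] lo [0.418 0.236 0.004] hi [0.495 0.345 0.076]
top driver 0.47 [307 223 342 245] med [ 0.447 -0.128  0.019] lo [ 0.43  -0.146 -0.001] hi [ 0.486 -0.052  0.027]
top battery 0.96 [421 232 465 271] med [ 0.42  -0.46   0.024] lo [ 0.369 -0.514  0.009] hi [ 0.47  -0.406  0.028]
top spray_can 0.89 [193 139 223 171] med [0.659 0.222 0.182] lo [0.639 0.202 0.011] hi [0.69  0.252 0.192]
top paper_cup 0.8 [433 205 470 232] med [ 0.522 -0.484  0.058] lo [ 0.49  -0.5    0.003] hi [ 0.552 -0.432  0.095]
yellow 89 [0.453 0.293 0.079]
[-0.35028457  0.12493186 -0.31336414] [-0.00031052 -0.00746363 -0.00046224  0.00061431 -0.00022793 -0.00089739]
```

View pics/w7.png

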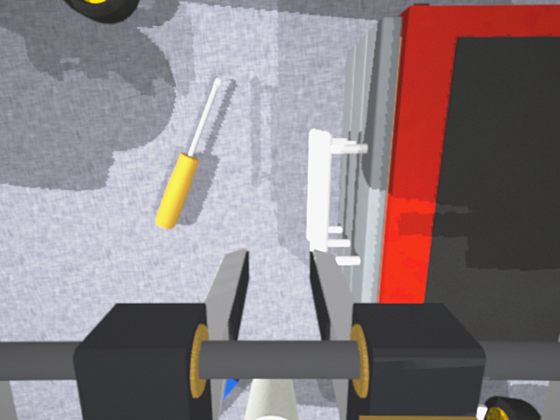

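The drawer front (px 385,20–300) is flush with the chest and the tan gap is gone. The driver at px (190,155) and the other bystanders have not moved, so I'm handing in.

```bash
python3 -c "
from station import ctrl
print(ctrl.hand_in())"
```

```text
the job is handed in; nothing more can be done
None
```

The yellow damper lies level in both notches of the orange cradle, the blue one was left in the drawer, the drawer is pushed shut to its stop, and the job is handed in; no verdict was returned.

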